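Line up the spice jars on the shelf

TASK

Two spice jars have been left out on the worktop. Stand both upright on the board of the low wooden spice shelf so that they continue the row begun by the spice jar already there: all three side by side in a straight line along the middle of the board, with no more than about a finger's width between neighbours. Leave that jar, the dropper bottle on the shelf and the candle where they are.

Things in the scene. Friction and masses are not known exactly. Their poses are not given: they have to be found in the camera images.
- spice_shelf: Low shelf of pale wood, fixed to the worktop, 94 (x) x 300 (y) x 87 (z) mm. Origin: centre of its footprint, on the worktop; y runs along its length, +x points to its back. Its board is level, top face 50 mm above the origin; the clear board is 276 mm long between two end panels that rise 16 mm over it, and 78 mm deep (x from -40 to +38 mm) between a front lip 8 mm high and a back rail whose top is 32 mm over the board. Nothing is above it. The row runs along the line x = 0.
- shelf_jar: Spice jar with a yellow-brown screw cap, round, 42 mm across and 96 mm tall, 0.11 kg. It already stands on the shelf's board near one end (either the +y or the -y end) and begins the row; the free board is between it and the dropper bottle. Origin: centre of its underside; z up its axis.
- jar_a: Spice jar with a dark screw cap and a pale label, round, straight-sided, 41 mm across and 105 mm tall, 0.08 to 0.14 kg; one of the two left out on the worktop. Origin: centre of its underside; z up its axis.
- jar_b: Spice jar with a dark screw cap and a green label, round, 42 mm across (cap 44 mm) and 105 mm tall, 0.08 to 0.14 kg; the other of the two left out on the worktop. Origin: centre of its underside; z up its axis.
- dropper_bottle: Small brown dropper bottle with a black rubber bulb, 34 mm across and 102 mm tall, not a spice jar; stands on the shelf's board near the other end and stays there. Origin: centre of its underside; z up its axis.
- candle: Open glass tumbler with a pale candle in it, 76 mm across and 90 mm tall, on the worktop beside the two jars; it stays there. Origin: centre of its underside; z up its axis.
There are look-alikes about, which are no part of the job. Leave any orange or purple look-alike of the jar_b alone.

How it is judged (in metres and radians):
At the end, for the whole second after the job is handed in: All three spice jars rest upright (within 7 degrees) on the shelf's board, axes within 16 mm of its long middle line; the two that were left out, in either order, continue the row from the one that stood there, each axis at most 68 mm from its neighbour's (gap about 26 mm) (x of jar_a in the frame of spice_shelf between -0.016 and 0.016 m and z of jar_a in the frame of spice_shelf between 0.044 and 0.056 m and angle between each of jar_a, jar_b, shelf_jar's own z axis and vertical below 0.12 rad and linear speed of each of jar_a, jar_b, shelf_jar below 0.02 m/s and x of jar_b in the frame of spice_shelf between -0.016 and 0.016 m and z of jar_b in the frame of spice_shelf between 0.044 and 0.056 m and x of shelf_jar in the frame of spice_shelf between -0.016 and 0.016 m and z of shelf_jar in the frame of spice_shelf between 0.044 and 0.056 m and ((horizontal distance between shelf_jar and jar_a below 0.068 m and horizontal distance between jar_a and jar_b below 0.068 m) or (horizontal distance between shelf_jar and jar_b below 0.068 m and horizontal distance between jar_b and jar_a below 0.068 m))); the robot touches nothing.
It fails at once if the jar that already stands on the shelf is shifted by more than 30 mm or tipped over (distance of shelf_jar from where it was at the start of the episode above 0.03 m or angle between shelf_jar's own z axis and vertical above 0.4 rad).
It fails at once if the dropper bottle is shifted by more than 30 mm or tipped over (distance of dropper_bottle from where it was at the start of the episode above 0.03 m or angle between dropper_bottle's own z axis and vertical above 0.4 rad).
It fails at once if the candle is shifted by more than 30 mm or tipped over (distance of candle from where it was at the start of the episode above 0.03 m or angle between candle's own z axis and vertical above 0.4 rad).
It also fails if it takes over 53 s, if anything falls off the work surface, if the arm or the gripper's body presses on something with over 40 N, if the wrist force passes 120 N, or if a joint passes its speed limit or range.

ROBOT

A 6-joint arm with a two-finger parallel gripper is mounted at the origin on a cart in front of the work surface, level with it; the furniture and walls round the work are solid. World frame = base frame: x ahead of the robot, y to its left, z up, the work surface at z = 0. Lengths are in mm, angles in degrees, forces in N, time in s.
With the tool pointing down it reaches from about 300 to 1000 mm from the base axis. Payload 5.1 kg.
Tool frame: the origin (TCP) lies midway between the tips of the shut fingers; the grasp point (between the pads) lies 19 mm behind it (pinch_z is the distance from the TCP to the grasp point, in mm); x points along the fingers, y is the direction in which the jaws open and shut, and the axes are right-handed (so a half turn about x gives the same grasp; the last joint's range is limited). The gripper opens to 95 mm and grips with 3 to 60 N. Pads are 20 mm wide; open, the fingers measure 119 mm over their backs; the gripper's body (75 mm by 180 mm) begins 59 mm behind the grasp point.
Start: joints at [69.007, 7.093, 94.555, -0, 78.352, -4.733], TCP at [182.025, 623.98, 214.656] pointing down, gripper open.
Joint ranges: [-149.61, 149.61], [-58.7, 133.49], [1.44, 155.28], [-77.14, 257.14], [18.33, 153.61], [-166.67, 166.67]. Speed limits (degrees/s): [147.25, 147.25, 180, 180, 180, 180].

INTERFACE

Orientations are given as [roll, pitch, yaw] about the fixed x, y, z axes, in that order (R = Rz(yaw) Ry(pitch) Rx(roll)).
In Python, from cell import sense, grab_frame, close_job, pinch_z gives the robot as it stands.
- The arm moves only by the shell command python3 -m inch 'ROWS' [FORCE]. ROWS is JSON, a list of rows, each a list of 7 numbers: the turn, a rotation vector about the tool's x, y, z in degrees, then the shift along the tool's x, y, z in m, then the opening, from -1 (shut) to 1 (fully open), so that 0 is half open. In form: [[wx, wy, wz, tx, ty, tz, claw], ...]. A call has exactly 10 rows; each row is the pose to reach, as a shift and turn from the pose measured when the call began, along the tool's axes at that moment; what a row does not reach only later rows make up. A row lasts 1/12 s, in which the tool goes at most 41.7 mm and 7.16 degrees, less where a joint would pass 70% of its speed; a pose out of reach is approached as far as the arm can. A call with a gripper value outside its range is refused whole. The fingers move at their own pace and stop on an object; FORCE is the grip in N (left out, the last holds). Time passes only in rows, so rows that repeat a pose let the fingers close, or fill a call up. It gives the time, the measured TCP pose, the force and the opening at its end, in the units of the state.
- sense(): the state, without advancing time (a new reading comes with each control period).
- grab_frame(name): name is "scene" or "top"; returns a dict with "pixels" (420x560x3 uint8, red, green, blue), "K" (3x3 intrinsics, pixels), "D" ([k1, k2, p1, p2, k3] as OpenCV has them; the pictures are not rectified), "eye" and "orientation" of the camera in the world. Camera axes: x right, y up, looking along -z (the intrinsics and any distortion apply to the point x, -y, -z); pixel columns grow to the right and rows downward; lengths in mm; the calibration is good to about 2 mm. A picture is of the moment at which its call begins. There is no depth.
- close_job(): hands the job in, once; it reports no verdict.
The state is a dict: "clock": time; "joints": joint angles; "joint_vel": joint speeds; "effort": joint torques, N m; "position": TCP position; "eef_rot": TCP orientation; "contact_force": force on the tool from outside, world axes, zero at the start; "wrist_torque": the same for the moment, N m; "width": finger opening in mm.
Only numpy, scipy, OpenCV 4.12 (cv2) and the standard library are available. Lean on these libraries where they do the work, as an engineer would, in place of code of your own. Each camera call takes 0.05 s, during which the arm holds its last target. There are 200 camera calls.

## Working session

There is one attempt and no reset: what is moved stays moved. The work goes in short steps, Python scripts to look and compute and a shell command to move; the robot and the scene stay as the last step left them, time stands still between calls to the robot, and variables do not carry over. Pictures are saved under pics/ and viewed, about 8 in all and at most 12, crops included, and the job is handed in when it is done.

```bash
ls; mkdir -p pics; python3 - <<'E'
from cell import *
import cv2,json
print(sense(),pinch_z)
for n in("scene","top"):
    f=grab_frame(n);cv2.imwrite(f"pics/{n}0.png",f["pixels"][:,:,::-1])
    print(n,f["K"],f["D"],f["eye"],f["orientation"])
E
```

```text
pics
{'clock': 0.0, 'joints': array([ 6.90047804e+01,  7.13445312e+00,  9.46344584e+01, -7.95342676e-05,
        7.83525634e+01, -4.73160982e+00]), 'joint_vel': array([-0.10483511,  0.1007587 ,  0.0355512 , -0.11455514, -0.0246339 ,
        0.01599543]), 'effort': array([ 1.90423438e-03, -4.17610860e+01, -3.59929311e+01,  7.75578688e-02,
        4.93805192e-02, -1.58635648e-04]), 'position': array([181.81954697, 623.37261297, 213.37236861]), 'eef_rot': array([ -94.69488469,   89.87852498, -110.95847836]), 'contact_force': array([-0.28262205, -0.36549742,  0.51850062]), 'wrist_torque': array([ 0.05177952, -0.02116997, -0.01327069]), 'width': 95.05774189271203} 18.8
scene [[444.56772903   0.         285.62373369]
 [  0.         444.56772903 194.69703954]
 [  0.           0.           1.        ]] [0.00618821 0.         0.         0.         0.        ] [-109.77649886 -494.11391435  912.79579195] [ 42.78307259  -0.47444868 -55.08096025]
top [[529.12855793   0.         276.33133752]
 [  0.         529.12855793 206.75638213]
 [  0.           0.           1.        ]] [-0.0719771  0.         0.         0.         0.       ] [ 402.99531938  -36.07257948 1089.61577465] [  5.22959646  -1.23622302 -89.86860086]
```

View pics/scene0.png

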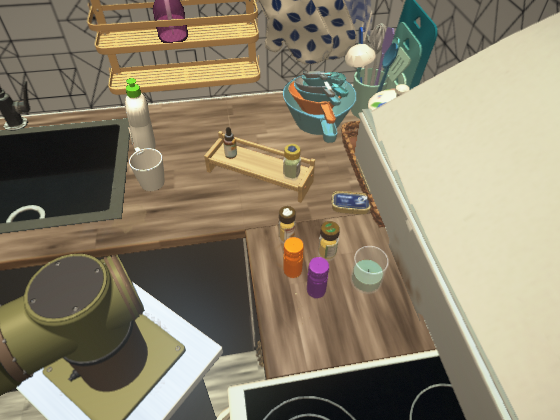

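View pics/top0.png

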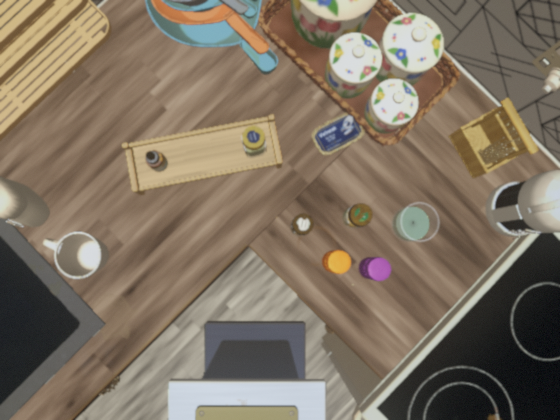

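Scene view: shelf with dropper (231,145) and yellow-capped jar (292,160). On the worktop are a dark-capped jar at (287,220), another at (329,237), orange (293,258) and purple (317,278) look-alikes, and the candle (369,268). In the top view these are the dropper (153,158), shelf jar (253,140), jars (302,224) and (360,215), orange (338,262), purple (376,268) and candle (417,222). I'll confirm which jar is which in one enlarged crop.

```bash
cat > h.py <<'E'
import numpy as np,cv2
from scipy.spatial.transform import Rotation as R
from cell import sense,grab_frame,pinch_z
def ray(f,uv):
    p=cv2.undistortPoints(np.array([[uv]],float),np.array(f["K"]),np.array(f["D"]))[0,0]
    d=R.from_euler('xyz',f["orientation"],degrees=True).as_matrix()@np.array([p[0],-p[1],-1])
    return np.array(f["eye"],float),d/np.linalg.norm(d)
def onz(f,uv,z):
    o,d=ray(f,uv);return o+d*(z-o[2])/d[2]
def tri(f,a,g,b):
    o1,d1=ray(f,a);o2,d2=ray(g,b)
    s=np.linalg.lstsq(np.c_[d1,-d2],o2-o1,rcond=None)[0]
    p,q=o1+d1*s[0],o2+d2*s[1];return (p+q)/2,np.linalg.norm(p-q)
def proj(f,P):
    M=R.from_euler('xyz',f["orientation"],degrees=True).as_matrix()
    c=M.T@(np.array(P,float)-f["eye"]);
    return cv2.projectPoints(np.array([[c[0],-c[1],-c[2]]]),np.zeros(3),np.zeros(3),np.array(f["K"]),np.array(f["D"]))[0].ravel()
E
python3 - <<'E'
import cv2,numpy as np
s=cv2.imread('pics/scene0.png');t=cv2.imread('pics/top0.png')
a=cv2.resize(s[130:310,200:400],None,fx=3,fy=3,interpolation=cv2.INTER_CUBIC)[:, :]
b=cv2.resize(t[105:285,120:440],None,fx=2.5,fy=2.5,interpolation=cv2.INTER_CUBIC)
cv2.imwrite('pics/c1.png',a);cv2.imwrite('pics/c2.png',b)
E
```

```text
(no output)
```

View pics/c1.png

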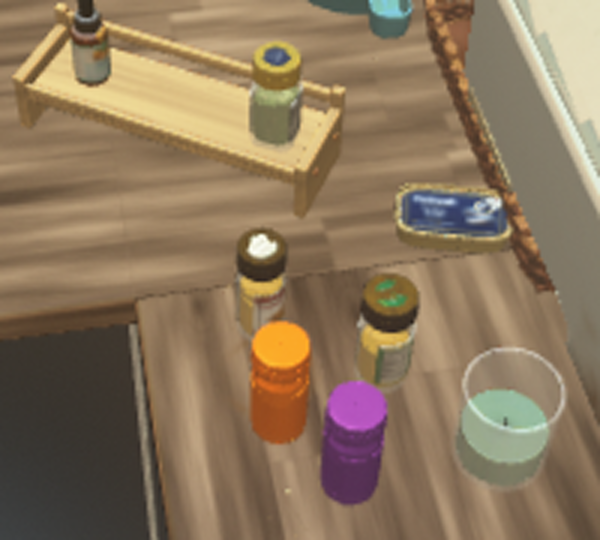

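View pics/c2.png

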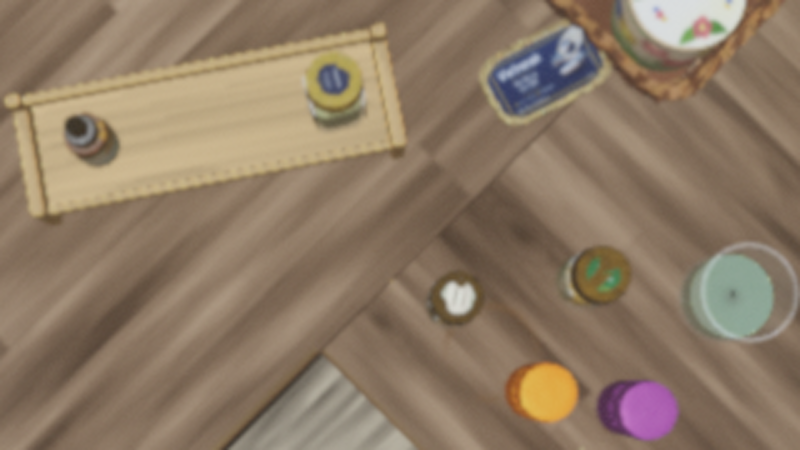

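jar_a is the one with white print on the cap and a pale label, at scene (287,212) and top (303,224). jar_b has green print and a green-edged label, at scene (330,228) and top (361,215). All jars are upright, and the orange and purple look-alikes stand in front of them. The next step is triangulation.

```bash
python3 - <<'E'
from h import *
f=grab_frame("scene");g=grab_frame("top")
S=lambda u,v:(u/3+200-1/3,v/3+130-1/3)
T=lambda u,v:(u/2.5+120-.3,v/2.5+105-.3)
pts=dict(jar_a=((263,245),(457,297)),jar_b=((391,295),(602,275)),shelf=((277,58),(334,81)),orange=((281,342),(548,391)),purple=((357,405),(647,410)),
candle=((513,390),(749,292)),postBL=((62,12),(12,100)),postBR=((338,92),(378,32)),frontR=((303,172),(399,147)),frontL=((20,80),(38,211)))
r={}
for k,(a,b) in pts.items():
    p,e=tri(f,S(*a),g,T(*b));r[k]=p;print(k,p.round(1),round(e,1))
# colour-mask checks in top view
for n,F in(("scene",f),("top",g)):
    hsv=cv2.cvtColor(F["pixels"],cv2.COLOR_RGB2HSV)
    for k,lo,hi in(("orange",(8,200,150),(20,255,255)),("purple",(135,120,60),(160,255,255)),("yellowcap",(22,120,90),(32,255,255)),):
        m=cv2.inRange(hsv,lo,hi);c,_=cv2.findContours(m,0,2);c=sorted([x for x in c if cv2.contourArea(x)>60],key=cv2.contourArea)
        print(n,k,[(cv2.minEnclosingCircle(x)[0],cv2.contourArea(x)) for x in c][-3:])
# drawn caps: dark mask near jars
hsv=cv2.cvtColor(g["pixels"],cv2.COLOR_RGB2HSV)
d=r['postBR']-r['postBL'];d2=r['frontR']-r['frontL'];print(np.hypot(*d[:2]),np.degrees(np.arctan2(d[1],d[0])),np.hypot(*d2[:2]),np.degrees(np.arctan2(d2[1],d2[0])))
for k,z in(("postBL",87),("postBR",87),("frontR",66),("frontL",66)): print(k,onz(g,T(*pts[k][1]),z).round(1))
E
```

```text
jar_a [ 462.5 -106.6  107.5] 1.9
jar_b [ 479.3 -215.5  105.8] 1.4
shelf [616.1 -14.6 147.5] 1.1
orange [ 392.1 -173.1  108.4] 0.4
purple [ 378.4 -248.   106.1] 0.9
candle [ 467.2 -331.    89.5] 0.8
postBL [615.6 237.1  78.8] 0.9
postBR [669.3 -47.   84.8] 1.1
frontR [583.6 -65.   63.1] 3.6
frontL [530.9 218.3  62.3] 0.8
scene orange [((293.5, 256.868408203125), 544.0)]
scene purple [((318.5, 266.0), 239.5)]
scene yellowcap [((291.5666809082031, 148.5), 110.0)]
top orange []
top purple []
top yellowcap [((253.08824157714844, 137.73529052734375), 113.5)]
289.10683205062935 -79.29137125807968 288.2133986427478 -79.46002020694324
postBL [613.6 235.2  87. ]
postBR [668.4 -46.6  87. ]
frontR [581.9 -63.6  66. ]
frontL [530.1 217.7  66. ]
```

```bash
cat >> h.py <<'E'
n=np.array([.983,.184,0]);n/=np.linalg.norm(n);u=np.array([n[1],-n[0],0])   # across / along shelf
def plan(P,jaw=None):
    s=sense();M=R.from_euler('xyz',s["eef_rot"],degrees=True).as_matrix()
    if jaw is None: jaw=M[:,1]
    if jaw@M[:,1]<0: jaw=-jaw
    x=np.array([0,0,-1.]);y=jaw-(jaw@x)*x;y/=np.linalg.norm(y)
    G=np.c_[x,y,np.cross(x,y)]
    print("rotvec",np.degrees(R.from_matrix(M.T@G).as_rotvec()).round(1),"shift m",(M.T@(np.array(P)-s["position"])/1000).round(4),"yaxis",M[:,1].round(3), "zaxis",M[:,2].round(3))
E
python3 - <<'E'
from h import *
f=grab_frame("scene");g=grab_frame("top")
print("bottle base",onz(f,(143,152),0),"mug rim",onz(f,(147,158),100))
T=lambda u,v:(u/2.5+120-.3,v/2.5+105-.3)
S=lambda u,v:(u/3+200-1/3,v/3+130-1/3)
print("dropper",tri(f,S(86,3),g,T(77,126)))
a=np.array([616.1,-14.6,0]);
for k in(57,114): print("slot",k,(a+u*-k).round(1), "n",(a@n))
plan([300,300,270],n);plan([462.5,-106.6,260],n)
E
```

```text
bottle base [480.77510104 440.5323797    0.        ] mug rim [405.55545478 311.3980887  100.        ]
dropper (array([583.06176098, 172.09313827, 142.03899366]), np.float64(0.39815494589575323))
slot 57 [605.6  41.4   0. ] n 602.8961916104801
slot 114 [595.1  97.5   0. ] n 602.8961916104801
rotvec [63.1  0.   0. ] shift m [-0.0556 -0.2778  0.204 ] yaxis [ 0.28   0.96  -0.001] zaxis [ 0.96 -0.28 -0.  ]
rotvec [63.1  0.   0. ] shift m [-0.0454 -0.6227  0.4738] yaxis [ 0.28   0.96  -0.001] zaxis [ 0.96 -0.28 -0.  ]
```

```bash
python3 -m inch '[[6,0,0,-0.02,-0.02,0.02,1],[12,0,0,-0.04,-0.05,0.04,1],[19,0,0,-0.055,-0.08,0.06,1],[25,0,0,-0.055,-0.11,0.08,1],[32,0,0,-0.055,-0.14,0.10,1],[38,0,0,-0.055,-0.17,0.125,1],[45,0,0,-0.055,-0.20,0.15,1],[52,0,0,-0.055,-0.23,0.17,1],[58,0,0,-0.055,-0.255,0.19,1],[63,0,0,-0.055,-0.278,0.204,1]]' 25; python3 -c "
from h import *
plan([462.5,-106.6,200],n)"
```

```text
clock: 1.13
position: [300.5, 297.9, 269.5]
eef_rot: [40.7, 90.0, -38.9]
contact_force: [-0.6, -1.1, 1.1]
width: 95.4
rotvec [-0.2  0.  -0. ] shift m [0.0698 0.0862 0.4271] yaxis [0.984 0.181 0.001] zaxis [ 0.181 -0.984  0.001]
```

```bash
python3 -m inch '[[0,0,0,0.00,0.009,0.04,1],[0,0,0,0.00,0.017,0.08,1],[0,0,0,0.00,0.025,0.12,1],[0,0,0,0.01,0.033,0.16,1],[0,0,0,0.02,0.041,0.20,1],[0,0,0,0.03,0.050,0.24,1],[0,0,0,0.04,0.058,0.28,1],[0,0,0,0.05,0.066,0.32,1],[0,0,0,0.06,0.074,0.36,1],[0,0,0,0.07,0.081,0.40,1]]'; python3 -m inch '[[0,0,0,0,0.003,0.02,1],[0,0,0,0,0.0055,0.03,1],[0,0,0,0,0.0055,0.03,1],[0,0,0,0.01,0.0055,0.03,1],[0,0,0,0.03,0.0055,0.03,1],[0,0,0,0.05,0.0055,0.03,1],[0,0,0,0.05,0.0055,0.03,1],[0,0,0,0.05,0.0055,0.03,1],[0,0,0,0.05,0.0055,0.03,1],[0,0,0,0.05,0.0055,0.03,1]]'; python3 - <<'E'
from h import *
plan([462.5,-106.6,43],n)
f=grab_frame("scene");g=grab_frame("top")
a=cv2.resize(f["pixels"][130:310,200:400],None,fx=2,fy=2);b=cv2.resize(g["pixels"][105:285,240:440],None,fx=2,fy=2)
cv2.imwrite("pics/h1.png",np.hstack([a,b])[:,:,::-1])
E
```

```text
clock: 1.97
position: [452.0, -81.0, 200.2]
eef_rot: [59.3, 89.9, -20.3]
contact_force: [0.6, 1.1, -0.9]
width: 95.0
clock: 2.8
position: [463.8, -109.2, 151.9]
eef_rot: [60.5, 89.7, -19.1]
contact_force: [-0.4, 0.2, 0.9]
width: 95.0
rotvec [-0.2  0.1 -0.2] shift m [ 0.1089 -0.0013 -0.003 ] yaxis [0.983 0.181 0.004] zaxis [ 0.181 -0.983  0.002]
```

View pics/h1.png

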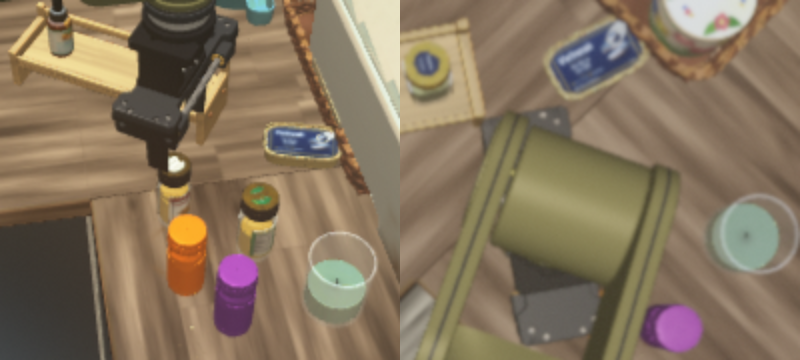

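The gripper hovers over jar_a with its jaws across the shelf direction, and orange and purple are clear. Now I go down and grip.

```bash
python3 -m inch '[[0,0,0,0.0,-0.001,-0.003,1],[0,0,0,0.02,-0.001,-0.003,1],[0,0,0,0.04,-0.001,-0.003,1],[0,0,0,0.06,-0.001,-0.003,1],[0,0,0,0.08,-0.001,-0.003,1],[0,0,0,0.095,-0.001,-0.003,1],[0,0,0,0.105,-0.001,-0.003,1],[0,0,0,0.105,-0.001,-0.003,1],[0,0,0,0.105,-0.001,-0.003,1],[0,0,0,0.105,-0.001,-0.003,1]]'; python3 -m inch '[[0,0,0,0,0,0,0.5],[0,0,0,0,0,0,0],[0,0,0,0,0,0,-0.3],[0,0,0,0,0,0,-0.5],[0,0,0,0,0,0,-0.5],[0,0,0,0,0,0,-0.5],[0,0,0,0,0,0,-0.5],[0,0,0,0,0,0,-0.5],[0,0,0,0,0,0,-0.5],[0,0,0,0,0,0,-0.5]]' 25
```

```text
clock: 3.73
position: [463.7, -107.2, 48.1]
eef_rot: [60.2, 89.6, -19.4]
contact_force: [0.4, -1.0, 0.2]
width: 95.2
clock: 4.57
position: [463.5, -107.2, 48.0]
eef_rot: [59.3, 89.6, -20.3]
contact_force: [-1.1, -0.2, 1.6]
width: 40.3
```

```bash
python3 -m inch '[[0,0,0,-0.01,0,0,-0.5],[0,0,0,-0.03,0,0,-0.5],[0,0,0,-0.05,0,0,-0.5],[0,0,0,-0.075,0,0,-0.5],[0,0,0,-0.10,0,0,-0.5],[0,0,0,-0.125,0,0,-0.5],[0,0,0,-0.15,0,0,-0.5],[0,0,0,-0.165,0,0,-0.5],[0,0,0,-0.165,0,0,-0.5],[0,0,0,-0.165,0,0,-0.5]]' 25; python3 -c "
from h import *
print(sense()['width'])
plan([605.6,41.4,213],n)"
```

```text
clock: 5.4
position: [462.9, -106.9, 214.0]
eef_rot: [59.6, 89.5, -20.0]
contact_force: [0.3, 0.7, -0.5]
width: 40.6
40.641357644023735
rotvec [-0.2  0.2 -0.4] shift m [ 0.0017  0.1671 -0.1201] yaxis [0.984 0.181 0.007] zaxis [ 0.18  -0.984  0.004]
```

```bash
python3 -m inch '[[0,0.2,-0.4,0,0.015,-0.011,-0.5],[0,0.2,-0.4,0,0.04,-0.029,-0.5],[0,0.2,-0.4,0,0.065,-0.047,-0.5],[0,0.2,-0.4,0,0.09,-0.065,-0.5],[0,0.2,-0.4,0,0.115,-0.083,-0.5],[0,0.2,-0.4,0,0.14,-0.10,-0.5],[0,0.2,-0.4,0,0.157,-0.113,-0.5],[0,0.2,-0.4,0,0.167,-0.12,-0.5],[0,0.2,-0.4,0,0.167,-0.12,-0.5],[0,0.2,-0.4,0,0.167,-0.12,-0.5]]'; python3 - <<'E'
from h import *
print(sense()['width'])
plan([605.6,41.4,98],n)
f=grab_frame("scene");g=grab_frame("top")
a=cv2.resize(f["pixels"][100:300,180:380],None,fx=2,fy=2);b=cv2.resize(g["pixels"][80:280,120:320],None,fx=2,fy=2)
cv2.imwrite("pics/h2.png",np.hstack([a,b])[:,:,::-1])
E
```

```text
clock: 6.23
position: [604.6, 41.1, 213.0]
eef_rot: [-76.8, 89.8, -156.4]
contact_force: [-0.9, -0.7, -0.8]
width: 40.4
40.44501144644164
rotvec [-0.2  0.   0.2] shift m [ 0.115   0.0014 -0.0002] yaxis [ 0.983  0.181 -0.003] zaxis [ 0.181 -0.983  0.001]
```

View pics/h2.png

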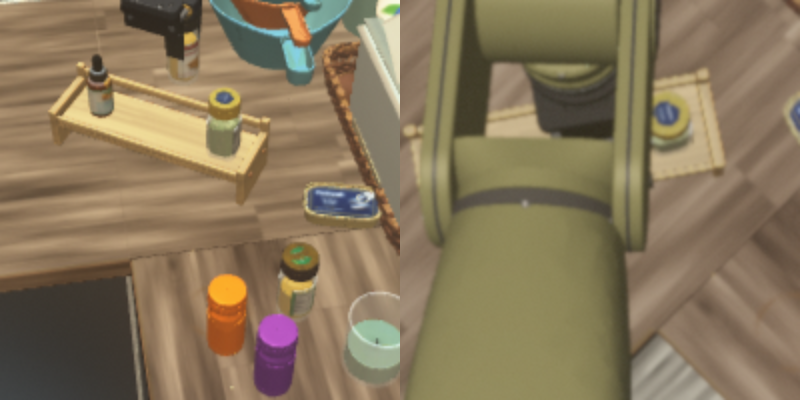

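jar_a is held upright (crop (184,50)) above the free board, and the shelf jar and dropper are untouched. Lowering now.

```bash
python3 -m inch '[[0,0,0.2,0.015,0.001,0,-0.5],[0,0,0.2,0.035,0.001,0,-0.5],[0,0,0.2,0.055,0.001,0,-0.5],[0,0,0.2,0.075,0.001,0,-0.5],[0,0,0.2,0.09,0.001,0,-0.5],[0,0,0.2,0.10,0.001,0,-0.5],[0,0,0.2,0.107,0.001,0,-0.5],[0,0,0.2,0.110,0.001,0,-0.5],[0,0,0.2,0.110,0.001,0,-0.5],[0,0,0.2,0.110,0.001,0,-0.5]]'; python3 -c "
from h import *
plan([605.6,41.4,98.5],n)"
```

```text
clock: 7.17
position: [606.0, 40.3, 105.0]
eef_rot: [71.3, 89.8, -8.3]
contact_force: [1.0, 0.9, 0.3]
width: 40.5
rotvec [-0.3  0.1 -0.2] shift m [ 0.0065 -0.0002 -0.0012] yaxis [0.984 0.18  0.004] zaxis [ 0.18  -0.984  0.001]
```

```bash
python3 -m inch '[[0,0,0,0.001,0,-0.001,-0.5],[0,0,0,0.002,0,-0.001,-0.5],[0,0,0,0.003,0,-0.001,-0.5],[0,0,0,0.004,0,-0.001,-0.5],[0,0,0,0.005,0,-0.001,-0.5],[0,0,0,0.006,0,-0.001,-0.5],[0,0,0,0.006,0,-0.001,-0.5],[0,0,0,0.006,0,-0.001,-0.5],[0,0,0,0.006,0,-0.001,-0.5],[0,0,0,0.006,0,-0.001,-0.5]]'
```

```text
clock: 8.0
position: [605.9, 41.2, 99.0]
eef_rot: [71.5, 89.8, -8.2]
contact_force: [1.2, 0.0, -1.0]
width: 40.4
```

```bash
python3 -m inch '[[0,0,0,0.0005,0,0,-0.5],[0,0,0,0.001,0,0,-0.5],[0,0,0,0.0015,0,0,-0.5],[0,0,0,0.0015,0,0,-0.5],[0,0,0,0.0015,0,0,-0.5],[0,0,0,0.0015,0,0,-0.5],[0,0,0,0.0015,0,0,-0.5],[0,0,0,0.0015,0,0,-0.5],[0,0,0,0.0015,0,0,-0.5],[0,0,0,0.0015,0,0,-0.5]]'
```

```text
clock: 8.83
position: [606.0, 41.2, 98.1]
eef_rot: [71.8, 89.8, -7.9]
contact_force: [-1.9, 0.4, 4.7]
width: 40.5
```

Contact felt (about 5 N). Opening, then lifting straight up.

```bash
python3 -m inch '[[0,0,0,0,0,0,-0.05],[0,0,0,0,0,0,0.05],[0,0,0,0,0,0,0.2],[0,0,0,0,0,0,0.4],[0,0,0,0,0,0,0.5],[0,0,0,0,0,0,0.5],[0,0,0,-0.01,0,0,0.5],[0,0,0,-0.03,0,0,0.5],[0,0,0,-0.05,0,0,0.5],[0,0,0,-0.07,0,0,0.5]]';  python3 -m inch '[[0,0,0,-0.02,0,0,0.5],[0,0,0,-0.05,0,0,0.5],[0,0,0,-0.06,0.0,0.0,1],[0,0,0,-0.06,-0.005,0.02,1],[0,0,0,-0.06,-0.02,0.05,1],[0,0,0,-0.06,-0.04,0.08,1],[0,0,0,-0.06,-0.06,0.11,1],[0,0,0,-0.06,-0.08,0.14,1],[0,0,0,-0.06,-0.10,0.17,1],[0,0,0,-0.06,-0.12,0.20,1]]'; python3 -c "
from h import *
plan([479.3,-215.5,160],n)"
```

```text
clock: 9.67
position: [605.7, 41.3, 169.4]
eef_rot: [72.5, 89.8, -7.2]
contact_force: [0.4, 0.5, -1.3]
width: 71.1
clock: 10.5
position: [522.3, -178.3, 229.1]
eef_rot: [70.8, 89.7, -8.8]
contact_force: [0.3, -1.1, -0.2]
width: 95.1
rotvec [-0.2  0.1 -0.2] shift m [ 0.0689 -0.0493  0.0288] yaxis [0.984 0.18  0.004] zaxis [ 0.18  -0.984  0.001]
```

```bash
python3 -m inch '[[0,0,0,0.01,-0.015,0.01,1],[0,0,0,0.03,-0.03,0.02,1],[0,0,0,0.045,-0.045,0.0275,1],[0,0,0,0.06,-0.049,0.0285,1],[0,0,0,0.069,-0.049,0.0285,1],[0,0,0,0.069,-0.049,0.0285,1],[0,0,0,0.069,-0.049,0.0285,1],[0,0,0,0.069,-0.049,0.0285,1],[0,0,0,0.069,-0.049,0.0285,1],[0,0,0,0.069,-0.049,0.0285,1]]'; python3 - <<'E'
from h import *
plan([479.3,-215.5,47],n)
f=grab_frame("scene");g=grab_frame("top")
a=cv2.resize(f["pixels"][120:320,200:400],None,fx=2,fy=2);b=cv2.resize(g["pixels"][80:280,120:320],None,fx=2,fy=2)
cv2.imwrite("pics/h3.png",np.hstack([a,b])[:,:,::-1])
E
```

```text
clock: 11.33
position: [480.4, -215.2, 161.1]
eef_rot: [64.5, 89.6, -15.1]
contact_force: [-0.1, -0.4, 0.5]
width: 95.2
rotvec [-0.2  0.2 -0.3] shift m [ 0.1141 -0.0018 -0.0002] yaxis [0.984 0.181 0.006] zaxis [ 0.181 -0.984  0.003]
```

View pics/h3.png

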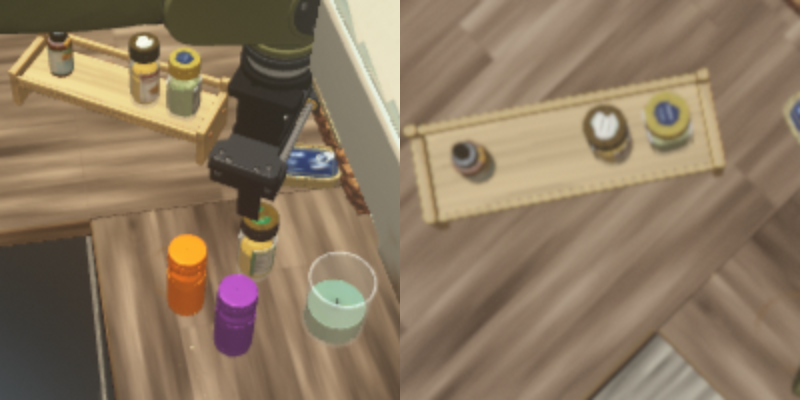

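jar_a stands on the midline next to the shelf jar (top-crop caps at (605,130) and (667,118)). The gripper is over jar_b, so I descend and grip.

```bash
python3 -m inch '[[0,0.2,-0.3,0.0,-0.001,0,1],[0,0.2,-0.3,0.02,-0.001,0,1],[0,0.2,-0.3,0.04,-0.001,0,1],[0,0.2,-0.3,0.06,-0.001,0,1],[0,0.2,-0.3,0.08,-0.001,0,1],[0,0.2,-0.3,0.095,-0.001,0,1],[0,0.2,-0.3,0.108,-0.001,0,1],[0,0.2,-0.3,0.116,-0.001,0,1],[0,0.2,-0.3,0.116,-0.001,0,1],[0,0.2,-0.3,0.116,-0.001,0,1]]'; python3 -m inch '[[0,0,0,0,0,0,0.5],[0,0,0,0,0,0,0],[0,0,0,0,0,0,-0.3],[0,0,0,0,0,0,-0.5],[0,0,0,0,0,0,-0.5],[0,0,0,0,0,0,-0.5],[0,0,0,0,0,0,-0.5],[0,0,0,0,0,0,-0.5],[0,0,0,0,0,0,-0.5],[0,0,0,0,0,0,-0.5]]' 25
```

```text
clock: 12.27
position: [479.9, -215.5, 44.8]
eef_rot: [-173.2, 89.9, 107.2]
contact_force: [-0.4, -0.4, -0.2]
width: 95.1
clock: 13.1
position: [479.9, -215.6, 44.8]
eef_rot: [-174.0, 89.9, 106.4]
contact_force: [0.4, 0.0, 0.1]
width: 43.9
```

The width reads 43.9 mm, so the pads are probably on the cap of jar_b (44 mm). I'll lift and check that the hold is straight.

```bash
python3 -m inch '[[0,0,0,-0.01,0,0,-0.5],[0,0,0,-0.03,0,0,-0.5],[0,0,0,-0.05,0,0,-0.5],[0,0,0,-0.075,0,0,-0.5],[0,0,0,-0.10,0,0,-0.5],[0,0,0,-0.125,0,0,-0.5],[0,0,0,-0.15,0,0,-0.5],[0,0,0,-0.165,0,0,-0.5],[0,0,0,-0.165,0,0,-0.5],[0,0,0,-0.165,0,0,-0.5]]' 30; python3 - <<'E'
from h import *
print(sense()['width'])
g=grab_frame("top");f=grab_frame("scene")
A=np.array([605.9,41.2,0]);
for z in(155,):
  print("expected cap px top",proj(g,[605.9,41.2,155]),"scene",proj(f,[605.9,41.2,155]))
plan(A-u*57+[0,0,210],n);print(A-u*57)
a=cv2.resize(f["pixels"][80:280,200:400],None,fx=2,fy=2);b=cv2.resize(g["pixels"][100:200,120:270],None,fx=2.667,fy=2.667)
b=np.vstack([b,np.zeros((400-b.shape[0],400,3),np.uint8)])
cv2.imwrite("pics/h4.png",np.hstack([a,b])[:,:,::-1])
E
```

```text
clock: 13.93
position: [480.3, -216.0, 210.9]
eef_rot: [84.8, 89.9, 5.2]
contact_force: [-0.3, -0.3, -2.2]
width: 43.9
43.878275043139844
expected cap px top [222.28120408 141.40795397] scene [272.03157014 140.75865366]
rotvec [-0.2 -0.2  0.1] shift m [-0.0013  0.1707 -0.2864] yaxis [ 0.984  0.18  -0.002] zaxis [ 0.18  -0.984 -0.003]
[595.4127603   97.22693819   0.        ]
```

View pics/h4.png

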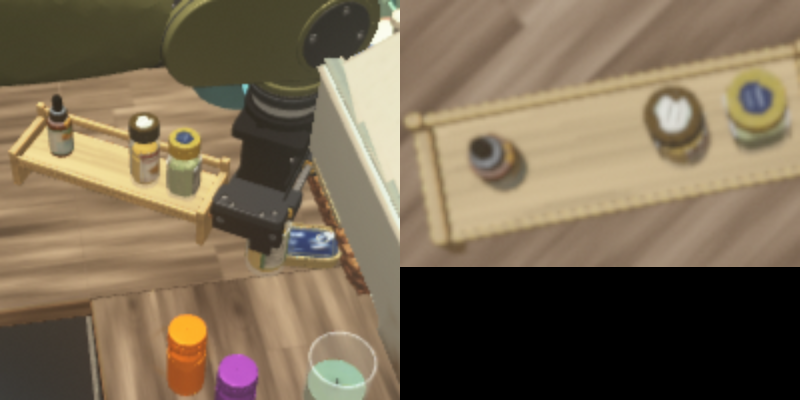

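jar_b is held straight and jar_a's cap matches the expected scene pixel (272,141). Now carrying jar_b to the next slot.

```bash
python3 -m inch '[[0,0,0,-0.01,0.01,-0.017,-0.5],[0,0,0,-0.015,0.027,-0.045,-0.5],[0,0,0,-0.015,0.047,-0.079,-0.5],[0,0,0,-0.015,0.067,-0.113,-0.5],[0,0,0,-0.015,0.087,-0.146,-0.5],[0,0,0,-0.015,0.107,-0.18,-0.5],[0,0,0,-0.015,0.127,-0.214,-0.5],[0,0,0,-0.015,0.147,-0.247,-0.5],[0,0,0,-0.015,0.162,-0.272,-0.5],[0,0,0,-0.015,0.171,-0.286,-0.5]]'; python3 -c "
from h import *
print(sense()['width'])
plan([595.4,97.2,100],n)"
```

```text
clock: 14.87
position: [595.2, 100.0, 221.0]
eef_rot: [-125.4, 89.6, 155.2]
contact_force: [-0.2, 0.3, -1.6]
width: 43.8
43.818325495660225
rotvec [-0.  -0.2  0.3] shift m [0.1209 0.0004 0.0033] yaxis [ 0.983  0.183 -0.006] zaxis [ 0.183 -0.983 -0.004]
```

```bash
python3 -m inch '[[0,-0.2,0.3,0.015,0,0.003,-0.5],[0,-0.2,0.3,0.035,0,0.003,-0.5],[0,-0.2,0.3,0.055,0,0.003,-0.5],[0,-0.2,0.3,0.075,0,0.003,-0.5],[0,-0.2,0.3,0.09,0,0.003,-0.5],[0,-0.2,0.3,0.105,0,0.003,-0.5],[0,-0.2,0.3,0.115,0,0.003,-0.5],[0,-0.2,0.3,0.120,0,0.003,-0.5],[0,-0.2,0.3,0.120,0,0.003,-0.5],[0,-0.2,0.3,0.120,0,0.003,-0.5]]'; python3 -m inch '[[0,0,0,0.001,0,0,-0.5],[0,0,0,0.002,0,0,-0.5],[0,0,0,0.003,0,0,-0.5],[0,0,0,0.0035,0,0,-0.5],[0,0,0,0.004,0,0,-0.5],[0,0,0,0.0045,0,0,-0.5],[0,0,0,0.0045,0,0,-0.5],[0,0,0,0.0045,0,0,-0.5],[0,0,0,0.0045,0,0,-0.5],[0,0,0,0.0045,0,0,-0.5]]'; python3 -c "
from h import *
plan([595.4,97.2,95],n)"
```

```text
clock: 15.7
position: [594.8, 97.4, 100.7]
eef_rot: [-121.2, 89.9, 159.4]
contact_force: [-0.1, 0.0, -0.9]
width: 43.4
clock: 16.53
position: [594.8, 97.4, 96.2]
eef_rot: [-122.2, 89.9, 158.4]
contact_force: [-0.9, 0.6, -0.2]
width: 43.9
rotvec [-0.  -0.   0.1] shift m [0.0012 0.0005 0.0003] yaxis [ 0.983  0.183 -0.001] zaxis [ 0.183 -0.983 -0.001]
```

```bash
python3 -m inch '[[0,0,0,0.0005,0,0,-0.5],[0,0,0,0.001,0,0,-0.5],[0,0,0,0.0015,0,0,-0.5],[0,0,0,0.002,0,0,-0.5],[0,0,0,0.002,0,0,-0.5],[0,0,0,0.002,0,0,-0.5],[0,0,0,0.002,0,0,-0.5],[0,0,0,0.002,0,0,-0.5],[0,0,0,0.002,0,0,-0.5],[0,0,0,0.002,0,0,-0.5]]'
```

```text
clock: 17.37
position: [594.9, 97.4, 94.7]
eef_rot: [-123.5, 89.9, 157.0]
contact_force: [-2.7, -0.8, 5.8]
width: 43.6
```

Contact again (about 6 N). I release, rise, and back the arm away to clear the view.

```bash
python3 -m inch '[[0,0,0,0,0,0,0],[0,0,0,0,0,0,0.1],[0,0,0,0,0,0,0.25],[0,0,0,0,0,0,0.4],[0,0,0,0,0,0,0.5],[0,0,0,0,0,0,0.5],[0,0,0,-0.01,0,0,0.5],[0,0,0,-0.03,0,0,0.5],[0,0,0,-0.05,0,0,0.5],[0,0,0,-0.07,0,0,0.5]]';  python3 -m inch '[[0,0,0,-0.03,0,0,0.5],[0,0,0,-0.06,0,0,0.5],[0,0,0,-0.09,-0.01,0.01,0.5],[0,0,0,-0.09,-0.03,0.04,0.5],[0,0,0,-0.09,-0.05,0.07,0.5],[0,0,0,-0.09,-0.07,0.10,0.5],[0,0,0,-0.09,-0.09,0.13,0.5],[0,0,0,-0.09,-0.11,0.165,0.5],[0,0,0,-0.09,-0.12,0.2,0.5],[0,0,0,-0.09,-0.13,0.23,0.5]]';  python3 -m inch '[[0,0,0,0,-0.01,0.03,0.5],[0,0,0,0,-0.02,0.06,0.5],[0,0,0,0,-0.02,0.08,0.5],[0,0,0,0,-0.02,0.09,0.5],[0,0,0,0,-0.02,0.09,0.5],[0,0,0,0,-0.02,0.09,0.5],[0,0,0,0,-0.02,0.09,0.5],[0,0,0,0,-0.02,0.09,0.5],[0,0,0,0,-0.02,0.09,0.5],[0,0,0,0,-0.02,0.09,0.5]]'; python3 - <<'E'
from h import *
f=grab_frame("scene");g=grab_frame("top")
a=cv2.resize(f["pixels"][100:220,190:330],None,fx=2.857,fy=2.857);b=cv2.resize(g["pixels"][90:210,120:290],None,fx=2.353,fy=2.353)
h=max(a.shape[0],b.shape[0]);pad=lambda x:np.vstack([x,np.zeros((h-x.shape[0],x.shape[1],3),np.uint8)])
cv2.imwrite("pics/end.png",np.hstack([pad(a),pad(b)])[:,:,::-1]);print(a.shape,b.shape)
for P in([595,97.4,155],[605.9,41.2,155],[616.1,-14.6,147]):print(proj(f,P).round(1),proj(g,P).round(1))
E
```

```text
clock: 18.2
position: [595.0, 97.4, 166.1]
eef_rot: [-124.3, 89.9, 156.3]
contact_force: [0.4, -0.4, -0.1]
width: 71.3
clock: 19.03
position: [508.7, -154.6, 257.4]
eef_rot: [40.1, 90.0, -39.4]
contact_force: [-0.2, -0.0, 1.2]
width: 71.2
clock: 19.87
position: [505.6, -245.8, 257.5]
eef_rot: [46.2, 90.0, -33.2]
contact_force: [0.0, 0.5, -0.4]
width: 71.2
(343, 400, 3) (282, 400, 3)
[252.5 134.9] [190.8 147.2]
[272.  140.8] [222.3 141.4]
[291.8 149.2] [253.5 137. ]
```

View pics/end.png

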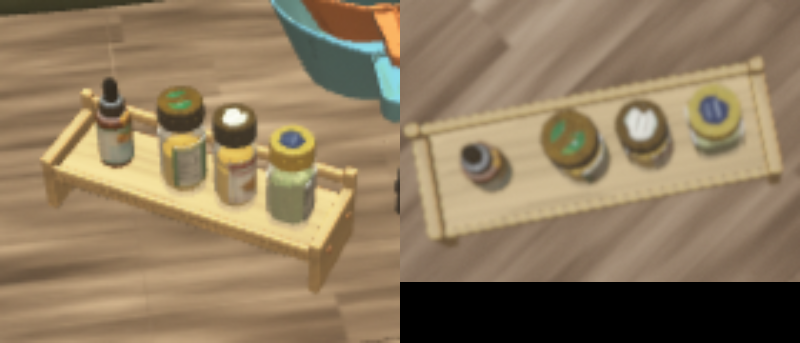

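```bash
python3 - <<'E'
from h import *
f=grab_frame("scene");g=grab_frame("top")
S=lambda u,v:(u/2.857+190-.3,v/2.857+100-.3);T=lambda u,v:((u-400)/2.353+120-.3,v/2.353+90-.3)
r=[]
for k,a,b in(("b",(180,100),(571,136)),("a",(234,118),(641,127)),("s",(292,139),(714,109)),("candle",None,None)):
    if a is None: continue
    p,e=tri(f,S(*a),g,T(*b));r.append(p);print(k,p.round(1),round(e,1),"n",round(p@n-n@[0,0,p[2]],1))
print([np.hypot(*(r[i]-r[i+1])[:2]).round(1) for i in(0,1)])
E
```

```text
b [593.5  94.6 158.1] 1.1 n 600.8
a [601.9  40.6 157.1] 1.7 n 599.1
s [617.6 -13.9 148.5] 0.0 n 604.5
[np.float64(54.6), np.float64(56.8)]
```

```bash
python3 -c "
from cell import *
print(close_job());print(sense()['clock'])"
```

```text
the job is handed in; nothing more can be done
None
the job is handed in; nothing more can be done
```

I stood both jars on the shelf board next to the shelf jar and handed the job in at about 20 s. No verdict is reported.

- **Order along the board:** shelf_jar, then jar_a (pale label), then jar_b (green label), with the dropper bottle beyond.
- **Spacing:** the final two-view check put the axes about 57 mm apart (shelf_jar to jar_a) and 55 mm apart (jar_a to jar_b). The limit is 68 mm.
- **Line and stance:** all three axes came out within about 5 mm of the shelf's middle line, where 16 mm is allowed. In the last picture all three look upright, and the gripper was open and well clear.
- **Left in place:** the shelf jar measured within about 2 mm of where it started, which is the camera error. The dropper looked unmoved in the last picture. I never reached for the candle or the orange and purple look-alikes, and I did not measure any of these four again at the end.

Two readings disagreed slightly:
- **jar_a position:** the top view put it up to 5 mm nearer the front than the arm's release position. The scene view matched the release position.
- **jar_b grip:** the fingers read 43.9 mm wide, so they probably held it by the cap rather than the body. It stayed straight all the way.

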